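# Fold down the ratchet hanger arm

### The arm

A 7-joint arm with a two-finger parallel gripper is mounted at the origin on the work surface. World frame = base frame: x ahead of the robot, y to its left, z up, the work surface at z = 0. Lengths are in m, angles in rad, forces in N, time in s.
With the tool pointing down it reaches from about 0.4 to 0.85 m from the base axis. Payload 10.4 kg.
Tool frame: the origin (TCP) lies at the centre of the arm's flange, where the gripper is bolted on; the fingertips stand 173 mm ahead of it and the grasp point (between the pads) lies 155 mm ahead of it; z points along the fingers, y is the line along which they close (so a half turn about z gives the same grasp; the last joint's range is limited). The gripper opens to 85 mm and grips with 20 to 120 N. Pads are 22 mm wide; open, the fingers measure 114 mm over their backs; the gripper's body (76 mm by 85 mm) begins 54 mm behind the grasp point. The pads swing forward as they close: fully open they stand 13 mm farther back than shut.
Start: joints at [-1.279, 0.332, -0.065, 1.46, 0.022, 1.35, -0.088], TCP at [0.194, 0.594, 0.405] pointing down, gripper open.
Joint ranges: [-2.6, 2.6], [-0.5, 2.12], [-1.47, 1.34], [0.16, 2.42], [-1.27, 4.41], [0.06, 2.06], [-2.6, 2.6]. Speed limits (rad/s): [2.22, 2.22, 2.79, 2.79, 3.14, 3.14, 3.14].

### API

Orientations are given as a unit quaternion [x, y, z, w].
In Python, from workcell import manip, viewer, finder gives the robot as it stands.
- The arm moves only by the tool arm_command, never from a script. Its argument "plan" is a list of rows, each an object with "dp": the shift along the tool's x, y, z in mm, a list of three; "spin": the turn about the tool's z in rad. A call has 1 to 5 rows; each row shifts and turns the commanded pose from where the row before left it, along the tool's axes as they then stand; what a row does not reach is not made up. A row lasts 1/10 s, in which the tool goes at most 50 mm and 8.59 degrees, less where a joint would pass 70% of its speed; a pose out of reach is approached as far as the arm can. A call is refused whole if a number of a shift passes 50 or a number of a turn 0.15, either way. A call with a gripper value outside its range is refused whole. "grip" is the closure, from -1 (fully open) to 1 (shut), set as the call begins (left out, the last holds). The fingers move at their own pace and stop on an object; "newtons" is the grip in N (left out, the last holds). Time passes only in rows, so rows that do not move let the fingers close. It gives the time, the measured TCP pose, the force, the opening and the grip force at its end, in the units of the state.
- manip.get_obs(): the state, without advancing time (a new reading comes with each control period).
- viewer.camera(name): name is "scene" or "top" or "wrist"; returns the picture (400x640x3 uint8, blue, green, red); there is no depth.
- viewer.camera_params(name): a dict with "vertical_fov" (degrees; the focal length in pixels is half the picture's height over the tangent of half this angle, whatever the lens; pixels are square), "cx", "cy" (the principal point, pixels), "R" (3x3) and "t" (3): a world point X has camera coordinates R X + t; the wrist camera has in their place "T_tool_cam" (4x4, takes a point from camera to tool coordinates, whose origin is the TCP and whose axes are the flange's). Camera axes: x right, y down, z forward; pixel columns grow to the right and rows downward; lengths in m; the calibration is good to about 2 mm. The wrist camera is an equidistant fisheye: a pixel r from the principal point sees the ray r / f radians off the axis. A picture is of the moment at which its call begins: read the wrist's pose just before it. camera_params takes no time and is no camera call.
- manip.hand_in(): hands the job in; it is judged then, once.
Trained networks look in the newest picture that a camera, given by its name, has taken for a name from the list of things; names that differ only in an ending like _2 or _b are one class to them, and where a whole thing is asked for, a point or a joint stands for the part that bears it (a point fixed in the world has none). Each returns a list of dicts, best first, with "score" (0 to 1); they miss things now and then, are a little off and sometimes report something else, mostly with a low value. They report only what shows in the picture. A call takes as long as a camera call.
- finder.find_in(camera, thing): "position" ([x, y, z] in m, in world coordinates, good to about 4 mm: the middle of the surface that is visible of it).
The state is a dict: "clock": time; "joint_pos": joint angles; "joint_velocities": joint speeds; "tau": joint torques, N m; "position": TCP position; "ee_rot": TCP orientation; "ft_force": force on the tool from outside, world axes, zero at the start; "torque": the same for the moment, N m; "grip_width": opening from 0.0 (shut) to 1.0 (fully open); "grasp_force": force on a finger pad.
Only numpy, scipy, OpenCV 4.12 (cv2) and the standard library are available. Lean on these libraries where they do the work, as an engineer would, in place of code of your own. Each camera call takes 0.05 s, during which the arm holds its last target. There are 200 camera calls.

### The job

The folding hanger arm on the mesh shelf is standing up, locked by its ratchet, and is in the way of the wardrobe door. Press the thumb tab of the pawl well down so that the pawl swings free of the teeth while the arm is still up, then push the arm down past its teeth until it lies fully down on its rest. Only press and push with the fingers: do not grip, lift or raise the arm, and leave the tub, dish, organiser box and shoe horn where they are.

Things in the scene. Friction and masses are not known exactly. Their poses are not given: they have to be found in the camera images.
- bracket: Grey steel bracket bolted to the shelf, base plate 250 x 70 x 6 mm, fixed. Origin on the shelf under the arm's hinge, z up; x points along the folding arm, from hinge to free end. The plate runs from x = -95 to 155 mm; the pawl stands at negative x; at x = 135 mm a 55 mm high post with a rubber top is the arm's rest. All parts are centred on y = 0.
- hinge (a point): Centre of the arm's hinge pin, 60 mm above the shelf, in the middle of the bracket's width. The hinge axis is the bracket's y axis. The hinge is stiff and damped (friction 0.6 N m): once the pawl is free the arm neither falls nor springs back but stays where it is left; about 2 to 5 N at the pad pushes it down.
- folder (a joint): Angle of the arm above level, rad: 0 = fully down on its rest (hard stop), starts at 0.70 to 0.88, upper stop 1.0. Steel bar 24 mm wide, 10 mm thick, ending 150 to 200 mm from the hinge in a black pad 36 mm wide, 16 mm thick; round the hinge a toothed disc, radius 44 mm over the teeth. With the pawl engaged it is blocked at about 0.67.
- push_pad (a point): Middle of the upper face of the black pad at the arm's free end, the place to push; moves with the arm. It lies 175 mm from the hinge axis along the arm and 10 mm to its upper side: at angle a, bracket x = 175 cos a - 10 sin a, z = 60 + 175 sin a + 10 cos a (mm). Its z axis is the pad face's normal.
- pawl (a joint): Angle of the pawl, rad: 0 = engaged in the teeth; grows as the tab is pressed down, stop at 0.45. The nose clears the teeth from about 0.15; under 0.25 does not count as free. A stiff pivot (friction 0.12 N m, about 2 to 3 N at the tab) keeps it where it is left, without spring back.
- pawl_tab (a point): Middle of the upper face of the pawl's thumb tab, a black ribbed plate 34 mm (bracket x) by 36 mm, 8 mm thick, at the end away from the arm; moves with the pawl. Engaged it lies at bracket x = -115, z = 112 mm; the pawl's pivot at x = -60, z = 88 mm. Pressing it straight down 20 to 24 mm turns the pawl 0.35 to 0.42 rad.
- tub: Bystander: open red plastic hanger tub, 130 x 200 x 90 mm, loose. Origin at the centre of its underside.
- dish: Bystander: round glass dish of snap fasteners, 104 mm wide, 36 mm high, loose. Origin at the centre of its underside.
- organiser: Bystander: closed white plastic organiser box with a grey lid and clip, 104 x 154 x 65 mm, loose. Origin at the centre of its underside.
- shoehorn: Bystander: chrome shoe horn lying flat, 195 mm long, up to 40 mm wide, loose. Origin near its middle, on the underside; long axis x.

How it is judged:
By the outcome, as a careful person would: the job done as asked, in the order asked, and still so for the second after the job is handed in, with the robot touching nothing.
It also fails if it takes over 48 s, if anything falls off the work surface, if the arm or the gripper's body presses on something with over 40 N, if the wrist force passes 120 N, or if a joint passes its speed limit or range.

## Working session

There is one attempt and no reset: what is moved stays moved. The work goes in short steps, Python scripts to look and compute and a tool call to move; the robot and the scene stay as the last step left them, time stands still between calls to the robot, and variables do not carry over. Pictures are saved under pics/ and viewed, at most 10 in all, crops included, and the job is handed in when it is done.

Besides the shell and the picture viewer there is one more tool, called after ">>>" as a command line: name --argument value ..., lists and objects as JSON in quotes. arm_command: Moves the arm, as the interface text tells. Its arguments: {"type":"object","properties":{"plan":{"type":"array","items":{"type":"object","properties":{"dp":{"type":"array","items":{"type":"number"}},"spin":{"type":"number"}}}},"grip":{"type":"number"},"newtons":{"type":"number"}},"required":["plan"]}

```bash
mkdir -p pics; python3 - <<'E'
from workcell import manip, viewer, finder
import cv2,numpy as np
o=manip.get_obs();print(o['clock'],o['position'],o['ee_rot'],o['grip_width'])
a=viewer.camera("scene");b=viewer.camera("top")
cv2.imwrite("pics/a.png",a);cv2.imwrite("pics/b.png",b)
for c in("scene","top"):
  for t in("bracket","hinge","push_pad","pawl_tab"):
    for r in finder.find_in(c,t)[:2]:print(c,t,round(r['score'],2),np.round(r['position'],3))
for t in("tub","dish","organiser","shoehorn"):
    for r in finder.find_in("top",t)[:1]:print(t,round(r['score'],2),np.round(r['position'],3))
p=viewer.camera_params("top");print(p)
E
```

```text
0.0 [0.19345278 0.59417482 0.40388844] [ 1.56725465e-01  9.87641937e-01 -7.25058475e-04 -8.22442305e-05] 1.0009420626108119
scene bracket 0.89 [ 0.582 -0.025  0.04 ]
scene hinge 0.78 [ 0.579 -0.028  0.04 ]
scene push_pad 0.73 [0.582 0.012 0.124]
scene pawl_tab 0.69 [ 0.552 -0.121  0.113]
top hinge 0.66 [ 0.567 -0.023  0.055]
top push_pad 0.85 [0.585 0.031 0.149]
top pawl_tab 0.6 [ 0.544 -0.133  0.114]
tub 0.88 [ 0.57  -0.464  0.001]
dish 0.8 [0.76  0.126 0.015]
organiser 0.69 [0.557 0.414 0.068]
shoehorn 0.64 [0.757 0.121 0.017]
{'vertical_fov': 42.3212123069819, 'cx': 320.457900447999, 'cy': 195.50081660644724, 'R': array([[-0.02770148, -0.99950362, -0.01500479],
       [-0.97996769,  0.03011544, -0.19686641],
       [ 0.19722057,  0.00925072, -0.9803155 ]]), 't': array([0.04237502, 0.63540852, 1.28764211])}
```

View pics/a.png

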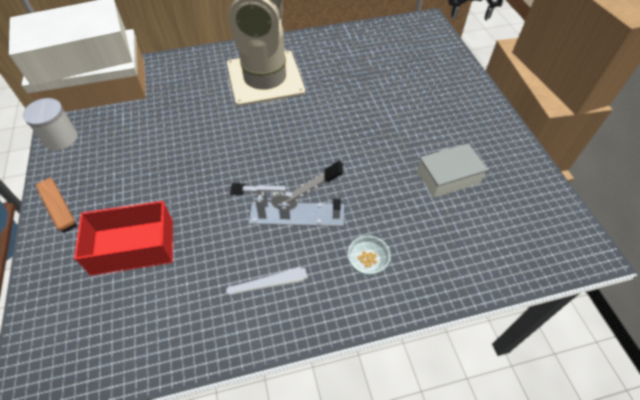

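View pics/b.png

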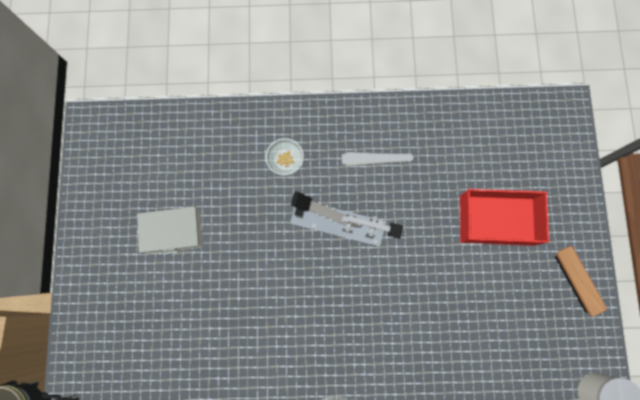

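The scene shows the bracket in the middle. In the scene view the tab is at about (237,189), the pad at (334,171) and the rest post at (337,204). In the top view the tab is at (395,230) and the pad at (302,202). The surroundings are clear near it. I'll fit the pose to these.

```bash
cat > h.py <<'E'
from workcell import manip, viewer, finder
import numpy as np
from scipy.optimize import least_squares
from scipy.spatial.transform import Rotation as Rn
def proj(p,X):
    c=np.array(p['R'])@X+p['t'];f=200/np.tan(np.radians(p['vertical_fov']/2))
    return np.array([p['cx'],p['cy']])+f*c[:2]/c[2]
def W(q,b):
    c,s=np.cos(q[2]),np.sin(q[2]);return np.array([q[0]+c*b[0]-s*b[1],q[1]+s*b[0]+c*b[1],b[2]])
tab=lambda:np.array([-.115,0,.110])
post=np.array([.135,0,.05])
pad=lambda a,h=.002:np.array([.175*np.cos(a)-h*np.sin(a),0,.06+.175*np.sin(a)+h*np.cos(a)])
E
python3 - <<'E'
from h import *
S=viewer.camera_params("scene");T=viewer.camera_params("top")
def f(q):
    a=q[3]
    return np.concatenate([proj(S,W(q,tab()))-(237,189),proj(S,W(q,pad(a)))-(334,171),proj(S,W(q,post))-(337,204),proj(T,W(q,tab()))-(395,230),proj(T,W(q,pad(a,.006)))-(301.5,202)])
r=least_squares(f,[.57,-.02,1.3,.8]);q=r.x
print(q,np.round(r.fun,1));print(W(q,[-.115,0,.112]),W(q,pad(q[3],.01)))
o=manip.get_obs();R=Rn.from_quat(o['ee_rot']).as_matrix();print(np.round(R,3))
E
```

```text
[ 0.56617191 -0.04837392  1.29994931  0.77168799] [ 0.1 -0.7 -0.2 -0.1 -0.5 -0.4 -0.1 -0.6 -0.2 -0.5]
[ 0.53540393 -0.15918155  0.112     ] [0.5978643  0.06576285 0.18920291]
[[-0.951  0.31   0.   ]
 [ 0.31   0.951  0.   ]
 [ 0.     0.    -1.   ]]
```

>>> arm_command --plan '[{"dp": [-33, -36, 0]}, {"dp": [-33, -36, 0]}, {"dp": [-33, -36, 0]}, {"dp": [-33, -36, 0]}, {"dp": [-33, -36, 0]}]' --grip 1

```text
invalid input at $.plan[0]: expected keys dp, spin
```

>>> arm_command --plan '[{"dp": [-33, -36, 0]}, {"dp": [-33, -36, 0]}, {"dp": [-33, -36, 0]}, {"dp": [-33, -36, 0]}, {"dp": [-33, -36, 0]}]'

```text
invalid input at $.plan[0]: expected keys dp, spin
```

>>> arm_command --plan '[{"dp": [-33, -36, 0]}, {"dp": [-33, -36, 0]}, {"dp": [-33, -36, 0]}, {"dp": [-33, -36, 0]}, {"dp": [0, 0, 0]}]'

```text
invalid input at $.plan[0]: expected keys dp, spin
```

>>> arm_command --plan '[{"dp": [-33, -36, 0], "spin": 0}, {"dp": [-33, -36, 0], "spin": 0}, {"dp": [-33, -36, 0], "spin": 0}, {"dp": [-33, -36, 0], "spin": 0}, {"dp": [-33, -36, 0], "spin": 0}]' --grip 1

```text
clock: 1.2
position: [0.2952, 0.3701, 0.4049]
ee_rot: [0.157, 0.988, 0.0, 0.0]
ft_force: [0.5, -0.4, 0.8]
grip_width: 0.145
grasp_force: 0.0
```

>>> arm_command --plan '[{"dp": [-33, -36, 0], "spin": 0}, {"dp": [-33, -36, 0], "spin": 0}, {"dp": [-33, -36, 0], "spin": 0}, {"dp": [-33, -36, 0], "spin": 0}, {"dp": [-33, -36, 0], "spin": 0}]'

```text
clock: 1.7
position: [0.3962, 0.1477, 0.405]
ee_rot: [0.157, 0.988, 0.001, 0.0]
ft_force: [1.1, 1.2, 0.0]
grip_width: 0.002
grasp_force: 0.0
```

>>> arm_command --plan '[{"dp": [-33, -36, 0], "spin": 0}, {"dp": [-33, -36, 0], "spin": 0}, {"dp": [-33, -36, 0], "spin": 0}, {"dp": [-33, -36, 0], "spin": 0}, {"dp": [0, 0, 0], "spin": 0}]'

```text
clock: 2.2
position: [0.4778, -0.0341, 0.4052]
ee_rot: [0.161, 0.987, -0.001, 0.001]
ft_force: [-0.8, 0.4, -0.3]
grip_width: 0.006
grasp_force: 0.0
```

>>> arm_command --plan '[{"dp": [-31, -34, 0], "spin": 0}, {"dp": [-31, -34, 0], "spin": 0}, {"dp": [-31, -34, 20], "spin": 0}, {"dp": [0, 0, 20], "spin": 0}, {"dp": [0, 0, 0], "spin": 0}]'

```text
clock: 2.7
position: [0.533, -0.154, 0.3622]
ee_rot: [0.158, 0.987, -0.001, -0.002]
ft_force: [-0.1, 0.9, -1.2]
grip_width: -0.001
grasp_force: 0.0
```

```bash
python3 - <<'E'
from h import *
import cv2
o=manip.get_obs();print(o['position'],o['ee_rot'])
cv2.imwrite("pics/c.png",viewer.camera("wrist"))
for t in("pawl_tab","push_pad"):
    for r in finder.find_in("wrist",t)[:2]:print(t,r['score'],r['position'])
p=viewer.camera_params("wrist");M=np.array(p['T_tool_cam'])
f=200/np.tan(np.radians(p['vertical_fov']/2))
R=Rn.from_quat(o['ee_rot']).as_matrix()
def wp(X):
    c=(np.linalg.inv(M)@np.append(R.T@(X-o['position']),1))[:3]
    th=np.arctan2(np.hypot(*c[:2]),c[2]);return np.round([p['cx'],p['cy']]+f*th*c[:2]/np.hypot(*c[:2]))
q=[.566,-.0484,1.3,.772]
print("tab",[wp(W(q,[-.115+i,j,.112])) for i,j in((0,0),(.017,.018),(.017,-.018),(-.017,-.018),(-.017,.018))],"pad",wp(W(q,pad(.772,.01))),"tip",wp(o['position']+R@[0,0,.173]))
E
```

```text
[ 0.53295723 -0.15404977  0.36222152] [ 1.57748129e-01  9.87476503e-01 -6.08890066e-04 -2.30489400e-03]
pawl_tab 0.57 [0.543, -0.1316, 0.1115]
push_pad 0.92 [0.5836, 0.0212, 0.1393]
tab [array([309., 208.]), array([331., 184.]), array([333., 229.]), array([289., 231.]), array([285., 186.])] pad [618. 223.] tip [314. 248.]
```

View pics/c.png

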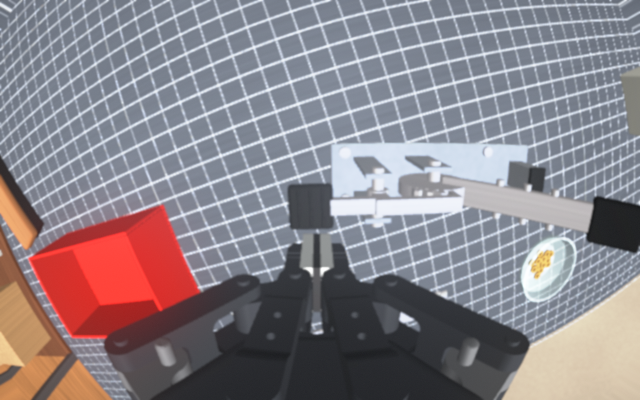

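The wrist view shows the tab centred at (311,206) and the pad at (614,222), both within a few pixels of the model. The fingers are shut. Descending.

>>> arm_command --plan '[{"dp": [-1, -4, 30], "spin": 0}, {"dp": [0, 0, 25], "spin": 0}, {"dp": [0, 0, 10], "spin": 0}, {"dp": [0, 0, 5], "spin": 0}, {"dp": [0, 0, 5], "spin": 0}]'

```text
clock: 3.35
position: [0.5338, -0.1574, 0.2908]
ee_rot: [0.156, 0.988, 0.0, 0.001]
ft_force: [-0.5, 0.1, 0.9]
grip_width: -0.002
grasp_force: 0.0
```

>>> arm_command --plan '[{"dp": [0, 0, 4], "spin": 0}, {"dp": [0, 0, 4], "spin": 0}, {"dp": [0, 0, 4], "spin": 0}, {"dp": [0, 0, 4], "spin": 0}, {"dp": [0, 0, 0], "spin": 0}]'

```text
clock: 3.85
position: [0.5332, -0.1581, 0.2735]
ee_rot: [0.157, 0.988, -0.0, 0.0]
ft_force: [-0.1, -2.7, 2.5]
grip_width: 0.002
grasp_force: 1.2
```

>>> arm_command --plan '[{"dp": [0, 0, 4], "spin": 0}, {"dp": [0, 0, 4], "spin": 0}, {"dp": [0, 0, 4], "spin": 0}, {"dp": [0, 0, 0], "spin": 0}]'

```text
clock: 4.25
position: [0.5334, -0.1587, 0.2635]
ee_rot: [0.157, 0.988, 0.0, 0.0]
ft_force: [-10.1, -2.3, 25.6]
grip_width: -0.001
grasp_force: 12.3
```

>>> arm_command --plan '[{"dp": [0, 0, -10], "spin": 0}, {"dp": [0, 0, -40], "spin": 0}, {"dp": [0, 0, -50], "spin": 0}, {"dp": [0, 0, 0], "spin": 0}]'

```text
clock: 4.65
position: [0.5346, -0.1579, 0.3674]
ee_rot: [0.156, 0.988, 0.001, 0.004]
ft_force: [0.8, -0.2, -0.4]
grip_width: -0.001
grasp_force: 0.0
```

```bash
python3 - <<'E'
from h import *
import cv2
o=manip.get_obs();print(o['position'],o['ft_force'])
im=viewer.camera("wrist")
s=viewer.camera("scene")[140:240,210:370]
cv2.imwrite("pics/d.png",np.vstack([cv2.resize(im[130:280,240:640],(800,300)),cv2.resize(s[:60],(800,300))]))
p=viewer.camera_params("wrist");M=np.array(p['T_tool_cam'])
f=200/np.tan(np.radians(p['vertical_fov']/2))
R=Rn.from_quat(o['ee_rot']).as_matrix()
def wp(X):
    c=(np.linalg.inv(M)@np.append(R.T@(X-o['position']),1))[:3]
    th=np.arctan2(np.hypot(*c[:2]),c[2]);return np.round([p['cx'],p['cy']]+f*th*c[:2]/np.hypot(*c[:2]))
q=[.566,-.0484,1.3,.772];S=viewer.camera_params("scene")
for a in(0,.2,.3,.4,.45):
    b=np.array([-.06-.055*np.cos(a)-.024*np.sin(a),0,.088+.024*np.cos(a)-.055*np.sin(a)])
    print(a,(wp(W(q,b))-(240,130))*2,(proj(S,W(q,b))-(210,140))*5)
E
```

```text
[ 0.53463944 -0.15789311  0.36735881] [ 0.76150543 -0.2077427  -0.37459109]
0 [144. 136.] [134.88300753 238.88483655]
0.2 [134. 128.] [130.95515281 252.4883095 ]
0.3 [132. 124.] [130.80018836 259.4855895 ]
0.4 [132. 120.] [131.83666515 266.51686033]
0.45 [132. 118.] [132.79405724 270.02310515]
```

View pics/d.png

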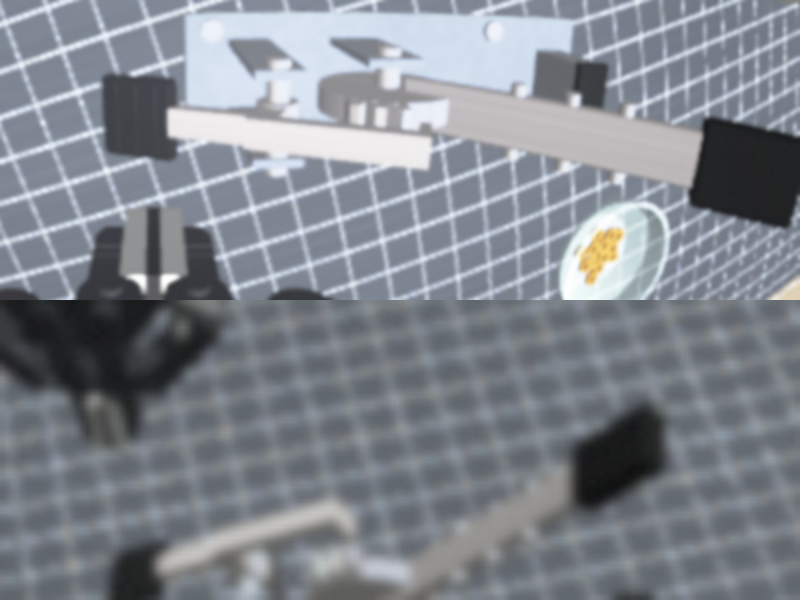

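The tab now sits at (140,117) in the crop. The pawl nose is lifted well clear of the disc (about 0.4 rad) and the arm is still up. Next I move over the pad.

>>> arm_command --plan '[{"dp": [0, 0, -45], "spin": -0.045}, {"dp": [0, 45, 0], "spin": 0}, {"dp": [0, 45, 0], "spin": 0}, {"dp": [0, 45, 0], "spin": 0}, {"dp": [0, 45, 0], "spin": 0}]'

```text
clock: 5.25
position: [0.581, 0.0183, 0.405]
ee_rot: [0.134, 0.991, 0.0, -0.001]
ft_force: [1.5, 1.0, -0.4]
grip_width: -0.002
grasp_force: 0.0
```

>>> arm_command --plan '[{"dp": [0, 44, 0], "spin": 0}, {"dp": [0, 0, 0], "spin": 0}, {"dp": [0, 0, 0], "spin": 0}]'

```text
clock: 5.55
position: [0.5927, 0.0599, 0.4047]
ee_rot: [0.133, 0.991, -0.001, -0.002]
ft_force: [-0.7, -1.4, 0.5]
grip_width: 0.003
grasp_force: 0.0
```

>>> arm_command --plan '[{"dp": [-3, 0, 20], "spin": 0}, {"dp": [0, 0, 13], "spin": 0}, {"dp": [0, 2, 5], "spin": 0}, {"dp": [0, 3, 5], "spin": 0}, {"dp": [0, 4, 5], "spin": 0}]'

```text
clock: 6.05
position: [0.5982, 0.0657, 0.3589]
ee_rot: [0.135, 0.991, 0.0, -0.0]
ft_force: [-3.0, -1.5, 2.0]
grip_width: -0.003
grasp_force: 1.5
```

>>> arm_command --plan '[{"dp": [0, 4, 5], "spin": 0}, {"dp": [0, 4, 5], "spin": 0}, {"dp": [0, 3, 5], "spin": 0}, {"dp": [0, 4, 5], "spin": 0}, {"dp": [0, 0, 0], "spin": 0}]'

```text
clock: 6.55
position: [0.6023, 0.0813, 0.338]
ee_rot: [0.134, 0.991, -0.0, -0.0]
ft_force: [0.1, -0.3, 0.7]
grip_width: -0.001
grasp_force: 0.0
```

>>> arm_command --plan '[{"dp": [0, 3, 5], "spin": 0}, {"dp": [0, 3, 5], "spin": 0}, {"dp": [0, 3, 5], "spin": 0}, {"dp": [0, 3, 5], "spin": 0}, {"dp": [0, 2, 5], "spin": 0}]'

```text
clock: 7.05
position: [0.6061, 0.0944, 0.3134]
ee_rot: [0.134, 0.991, 0.0, 0.0]
ft_force: [0.8, 0.7, 3.2]
grip_width: -0.001
grasp_force: 1.4
```

>>> arm_command --plan '[{"dp": [0, 2, 5], "spin": 0}, {"dp": [0, 2, 5], "spin": 0}, {"dp": [0, 2, 5], "spin": 0}, {"dp": [0, 2, 5], "spin": 0}, {"dp": [0, 2, 5], "spin": 0}]'

```text
clock: 7.55
position: [0.6086, 0.1037, 0.2883]
ee_rot: [0.135, 0.991, -0.0, -0.0]
ft_force: [-0.0, -0.4, 3.7]
grip_width: -0.003
grasp_force: 1.3
```

```bash
python3 - <<'E'
from h import *
import cv2
o=manip.get_obs();print(o['position'],o['ft_force'])
cv2.imwrite("pics/e.png",np.vstack([cv2.resize(viewer.camera("wrist")[130:280,240:640],(800,300)),cv2.resize(viewer.camera("scene")[155:215,210:370],(800,300))]))
E
```

```text
[0.60863899 0.10370378 0.2882937 ] [-0.00730945 -0.36026966  3.71077306]
```

View pics/e.png

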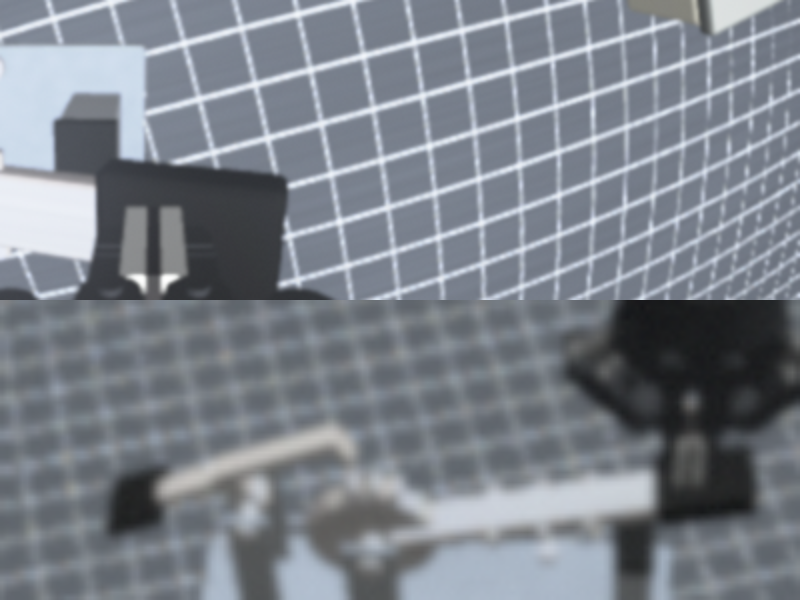

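The fingers sit on the pad, the arm is at about 0.25 rad and coming down, and the pawl is still free. Continuing.

>>> arm_command --plan '[{"dp": [0, 2, 6], "spin": 0}, {"dp": [0, 2, 6], "spin": 0}, {"dp": [0, 2, 6], "spin": 0}, {"dp": [0, 1, 6], "spin": 0}, {"dp": [0, 1, 6], "spin": 0}]'

```text
clock: 8.15
position: [0.6108, 0.1113, 0.2582]
ee_rot: [0.135, 0.991, -0.0, -0.0]
ft_force: [-1.0, -1.6, 2.9]
grip_width: -0.001
grasp_force: 1.3
```

>>> arm_command --plan '[{"dp": [0, 0, 5], "spin": 0}, {"dp": [0, 0, 4], "spin": 0}, {"dp": [0, 0, 3], "spin": 0}, {"dp": [0, 0, 0], "spin": 0}]'

```text
clock: 8.55
position: [0.6106, 0.1116, 0.2463]
ee_rot: [0.134, 0.991, 0.0, -0.0]
ft_force: [-0.4, -0.8, -0.1]
grip_width: 0.003
grasp_force: 0.0
```

>>> arm_command --plan '[{"dp": [0, 0, 2], "spin": 0}, {"dp": [0, 0, 2], "spin": 0}, {"dp": [0, 0, 0], "spin": 0}]'

```text
clock: 8.85
position: [0.6107, 0.1115, 0.2434]
ee_rot: [0.134, 0.991, 0.0, -0.0]
ft_force: [-3.8, 1.7, 7.9]
grip_width: -0.003
grasp_force: 4.4
```

>>> arm_command --plan '[{"dp": [0, 0, 1], "spin": 0}, {"dp": [0, 0, 1], "spin": 0}, {"dp": [0, 0, 0], "spin": 0}, {"dp": [0, 0, 0], "spin": 0}]'

```text
clock: 9.25
position: [0.6108, 0.1113, 0.2431]
ee_rot: [0.135, 0.991, 0.001, -0.0]
ft_force: [-10.9, 0.1, 25.1]
grip_width: -0.002
grasp_force: 12.5
```

The force reached 25 N with no further motion, so the arm is on its stop at a tip height of 70 mm, as expected for angle 0. Backing off to check.

>>> arm_command --plan '[{"dp": [0, 0, -5], "spin": 0}, {"dp": [0, 0, -30], "spin": 0}, {"dp": [0, 0, -45], "spin": 0}, {"dp": [0, 0, -45], "spin": 0}, {"dp": [0, 0, 0], "spin": 0}]'

```text
clock: 9.75
position: [0.6121, 0.1107, 0.372]
ee_rot: [0.135, 0.991, 0.002, 0.004]
ft_force: [0.3, -0.3, -0.5]
grip_width: -0.0
grasp_force: 0.0
```

```bash
python3 - <<'E'
from h import *
import cv2
o=manip.get_obs();print(o['position'],o['ft_force'])
cv2.imwrite("pics/f.png",np.vstack([cv2.resize(viewer.camera("wrist")[130:280,240:640],(800,300)),cv2.resize(viewer.camera("scene")[165:225,210:370],(800,300))]))
E
```

```text
[0.61212724 0.1106604  0.3720422 ] [ 0.28299278 -0.34203456 -0.5255967 ]
```

View pics/f.png

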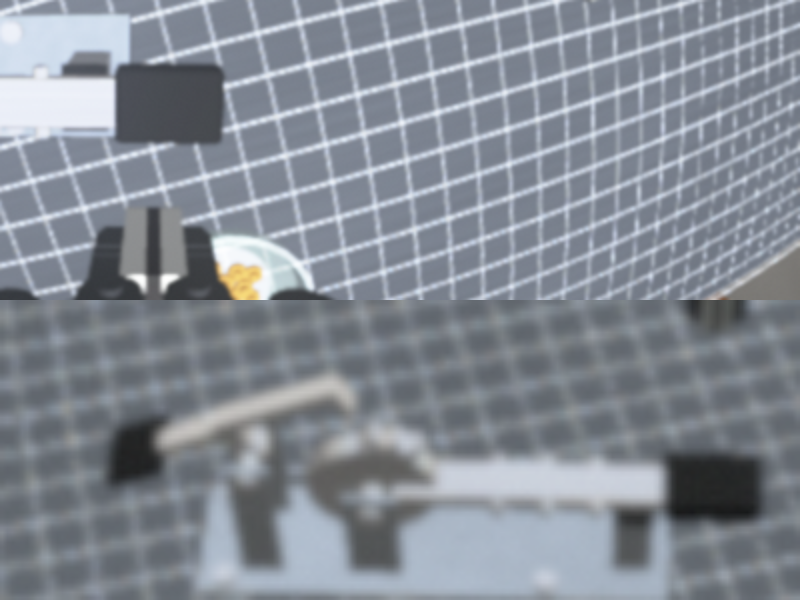

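The arm lies level on its post, with the pad at (712,485) in the lower crop. The pawl is still free and the gripper is clear, so I'm handing in.

```bash
python3 -c "
from workcell import manip
print(manip.hand_in())"
```

```text
the job is handed in; nothing more can be done
None
```

The pawl was pressed free while the arm was still up, the arm was then pushed fully down onto its rest, and the job was handed in at about 10 s with the gripper clear and the tub, dish, organiser box and shoe horn untouched.

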